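# Load the swab-carton holder and tuck its flap

## Task

At the nurses' desk, push the carton that sticks out of the grey holder fully home against the stop at the far end of its channel. Then fold the holder's white hinged flap down over it, tuck the flap's free edge beneath the steel lip by pushing it along as far as it goes, and let go. Use only the fingertips: do not lift or tip the carton, and leave the other things on the desk where they are.

Things in the scene. Friction and masses are not known exactly. Their poses are not given: they have to be found in the camera images.
- holder: Grey holder fixed to the desk, 175 x 120 x 60 mm. Origin on the desk at mid-channel, z up. A channel (y -33..+33 mm, floor 6 mm up) runs along its x, open at the -x end and on top, between two 60 mm high side blocks (x -60..+65): hinge block y +33..+66, lip block y -54..-33. The channel floor reaches out to x = -110 mm.
- stop_face (a point): Middle of the inner face of the stop wall that closes the far (+x) end of the channel: holder (55, 0, 28) mm. The wall is 60 mm high.
- carton: Loose cardboard carton with a white band, 110 x 60 x 45 mm (its x, y, z), about 0.16 kg, lying in the channel and sticking out 20 to 40 mm beyond the side blocks' -x ends. Origin: centre of its underside, x along the channel. When home against the stop wall its origin is 6 mm above the holder's origin.
- flap (a joint): Angle of the white plastic flap (rad): 0 = folded flat over the channel, its top face 65.5 mm above the desk; 1.57 = upright; 1.65 = stop. Starts at 1.4 to 1.65. Flap: 80 mm wide (holder x -25..+55), 85 mm from hinge to free edge, 3 mm thick. Folded, it reaches from the hinge towards holder -y. A weak spring (about 1.5 N at mid-flap) lifts it open when let go untucked.
- flap_slide (a joint): Shift of flap and hinge in their slots (m) towards holder -y, to the lip: 0 = drawn back, 0.018 = stop, edge 13 mm beneath the lip. Starts at 0 to 0.002, where the folded flap's edge passes 3 to 5 mm short of the lip. Needs about 3 N either way and stays where left. Folding it when shifted over 5 mm lands the edge on top of the lip.
- flap_hinge (a point): Middle of the flap's hinge line, which runs along holder x, at holder (15, 58, 64) mm when flap_slide is 0; it moves towards holder -y with flap_slide.
- flap_ridge (a point): Middle of the crest of the thumb ridge on the flap's outer face (upper face once folded). The ridge is parallel to the hinge, 60 mm long, 5 mm thick, 7.5 mm high, its middle 57.5 mm from the hinge line: 50 mm of plain flap lies between hinge and ridge.
- flap_edge (a point): Middle of the flap's free edge, 85 mm from the hinge line, at mid-thickness.
- lip_edge (a point): Middle of the lower front edge of the fixed steel lip, at holder (15, -32, 69.5) mm. The lip is 90 mm long along holder x, 3 mm thick, and overhangs the lip block from y = -32 to -54 mm; its underside is 4 mm above the folded flap's top face.
- spare: Spare carton of the same size as the carton, lying loose on the desk on the lip side of the holder; a bystander. Origin: centre of its underside.
- cup: Paper cup, 72 mm wide, 85 mm high, a bystander on the lip side. Origin: centre of its underside.
- tape: Roll of tape lying flat, 64 mm wide, 25 mm high, a bystander beyond the stop wall. Origin: centre of its underside.
- stapler: Black stapler, 130 x 34 x 48 mm, a bystander on the hinge side. Origin: centre of its underside.
- jar: Small brown jar, 48 mm wide, 60 mm high, a bystander beyond the stop wall. Origin: centre of its underside.
- pen: Blue pen, 140 x 9 mm, 12 mm high, a bystander lying beside the hinge block. Origin: centre of its underside.

How it is judged (in metres and radians):
On the way, in this order (a step that is already met when the one before it is completed fails the run):
1. the carton is pushed home in the channel (within 5 mm of the stop) (x of carton in the frame of holder above -0.005 m), for 0.1 s.
2. the flap is folded down over it (value of joint flap below 0.2 rad).
3. the flap's edge is tucked beneath the lip (value of joint flap below 0.1 rad and value of joint flap_slide above 0.012 m), for 0.2 s.
At the end, for the whole second after the job is handed in: The carton is at rest on the channel floor within 5 mm of the stop, the flap is down (under 0.1 rad), pushed at least 12 mm along so that its edge is caught beneath the lip, and stays so with nothing touching it (all of step 3 and x of carton in the frame of holder above -0.005 m and y of carton in the frame of holder between -0.006 and 0.006 m and height (world z) of carton below 0.01 m and linear speed of carton below 0.01 m/s and velocity of joint flap between -0.05 and 0.05 rad/s).
It fails at once if the carton is lifted more than 10 mm or tipped more than 0.2 rad (height (world z) of carton above 0.016 m or angle between carton's own z axis and vertical above 0.2 rad).
It fails at once if another thing on the desk is moved more than 20 mm (distance of any of spare, cup, tape, stapler, jar, pen from where it was at the start of the episode above 0.02 m).
It also fails if it takes over 51 s, if anything falls off the work surface, if the arm or the gripper's body presses on something with over 40 N, if the wrist force passes 120 N, or if a joint passes its speed limit or range.

## Robot

A 6-joint arm with a two-finger parallel gripper is mounted at the origin on the work surface. World frame = base frame: x ahead of the robot, y to its left, z up, the work surface at z = 0. Lengths are in mm, angles in rad, forces in N, time in s.
With the tool pointing down it reaches from about 250 to 800 mm from the base axis. Payload 3.9 kg.
Tool frame: the origin (TCP) lies midway between the tips of the shut fingers; the grasp point (between the pads) lies 19 mm behind it (r.grip_point_offset is the x of the grasp point in the tool frame, in mm); x points along the fingers, z is the direction in which the jaws open and shut, and the axes are right-handed (so a half turn about x gives the same grasp; the last joint's range is limited). The gripper opens to 85 mm and grips with 20 to 120 N. Pads are 22 mm wide; open, the fingers measure 114 mm over their backs; the gripper's body (76 mm by 85 mm) begins 54 mm behind the grasp point. The pads swing forward as they close: fully open they stand 13 mm farther back than shut.
Start: joints at [-1.248, 0.26, -0.138, 1.173, 0, 1.571], TCP at [166.537, -497.876, 231.304] pointing down, gripper open.
Joint ranges: [-2.78, 2.78], [-0.83, 1.72], [-1.28, 1.37], [-1.9, 2.12], [-1.57, 1.48], [-3.14, 3.14]. Speed limits (rad/s): [2.57, 2.57, 3.14, 3.14, 3.14, 3.14].

## Interface

Orientations are given as a unit quaternion [x, y, z, w].
In Python, from bench import r, grab_frame, get_calibration gives the robot as it stands.
- The arm moves only by the tool servo_tool, never from a script. Its argument "increments" is a list of rows, each an object of numbers: "fingers": the opening, from -1 (shut) to 1 (fully open); "x", "y", "z": the shift along the tool's x, y, z in m; "turn": the turn about the tool's x in degrees. In form: [{"fingers": .., "x": .., "y": .., "z": .., "turn": ..}, ...]. A call has 1 to 12 rows; each row is the pose to reach, as a shift and turn from the pose commanded when the call began, along the tool's axes at that moment; what a row does not reach only later rows make up. A row lasts 1/8 s, in which the tool goes at most 62.5 mm and 10.7 degrees, less where a joint would pass 70% of its speed; a pose out of reach is approached as far as the arm can. A call with a gripper value outside its range is refused whole. The fingers move at their own pace and stop on an object; the grip force is fixed at half the most. Time passes only in rows, so rows that repeat a pose let the fingers close. It gives the time, the measured TCP pose, the force and the opening at its end, in the units of the state.
- r.observe(): the state, without advancing time (a new reading comes with each control period).
- grab_frame(name): name is "scene" or "top"; returns the picture (420x560x3 uint8, red, green, blue); there is no depth.
- get_calibration(name): a dict with "fx", "fy", "cx", "cy" (pixels), "k1" (the pictures are not rectified: a ray, as slopes to the right and down, at radius r is drawn at 1 + k1 r^2 times it, then the intrinsics apply), "R" (3x3) and "t" (3): a world point X has camera coordinates R X + t. Camera axes: x right, y down, z forward; pixel columns grow to the right and rows downward; lengths in mm; the calibration is good to about 2 mm. A picture is of the moment at which its call begins. get_calibration takes no time and is no camera call.
- r.finish_job(): hands the job in, once; it reports no verdict.
The state is a dict: "time_s": time; "joints": joint angles; "joint_vel": joint speeds; "tau": joint torques, N m; "tool_pos": TCP position; "tcp_rot": TCP orientation; "contact_force": force on the tool from outside, world axes, zero at the start; "ft_torque": the same for the moment, N m; "gripper_width": opening from 0.0 (shut) to 1.0 (fully open).
Only numpy, scipy, OpenCV 4.12 (cv2) and the standard library are available. Lean on these libraries where they do the work, as an engineer would, in place of code of your own. Each camera call takes 0.05 s, during which the arm holds its last target.

## Working session

There is one attempt and no reset: what is moved stays moved. The work goes in short steps, Python scripts to look and compute and a tool call to move; the robot and the scene stay as the last step left them, time stands still between calls to the robot, and variables do not carry over. Pictures are saved under pics/ and viewed, and the job is handed in when it is done.

Besides the shell and the picture viewer there is one more tool, called after ">>>" by a JSON object that holds its "op" and its "data". servo_tool: Moves the arm, as the interface text tells. Its arguments: {"type":"object","properties":{"increments":{"type":"array","items":{"type":"object","properties":{"fingers":{"type":"number"},"x":{"type":"number"},"y":{"type":"number"},"z":{"type":"number"},"turn":{"type":"number"}}}}},"required":["increments"]}

```bash
ls -la && mkdir -p pics
python3 - <<'E'
from bench import r, grab_frame, get_calibration
import cv2, numpy as np
s=r.observe(); print(s)
for n in("scene","top"):
    im=grab_frame(n); cv2.imwrite(f"pics/{n}0.png",im[:,:,::-1]); c=get_calibration(n); print(n,c)
E
```

```text
total 12
drwxr-xr-x  3 agent agent 4096 Dec  7 03:57 .
drwxr-xr-x 23 root  root  4096 Dec  7 03:57 ..
drwxr-xr-x  2 agent agent 4096 Dec  7 03:57 pics
{'time_s': 0.0, 'joints': array([-1.24804286e+00,  2.60655576e-01, -1.39382559e-01,  1.17270495e+00,
        5.66971411e-06,  1.57077794e+00]), 'joint_vel': array([ 4.94274204e-04,  1.02801941e-03,  1.25208999e-05, -1.42082751e-03,
        1.41396743e-04,  5.96166106e-04]), 'tau': array([-1.55555231e-04, -4.05678105e+01,  2.53922832e+01,  1.85971189e-02,
       -4.31573744e-05,  4.01617513e-06]), 'tool_pos': array([ 166.30185097, -497.23697245,  230.47471917]), 'tcp_rot': array([ 0.41356323,  0.57440302, -0.41275564,  0.57328824]), 'contact_force': array([-0.16832198,  0.62576655,  0.27978482]), 'ft_torque': array([ 0.00243752, -0.00062481,  0.01594075]), 'gripper_width': 1.0009291127925886}
scene {'fx': 386.680363493262, 'fy': 386.680363493262, 'cx': 282.77989966782707, 'cy': 206.72556245763408, 'k1': -0.011295595401242326, 'R': array([[-0.89532512,  0.44525791,  0.01176127],
       [ 0.37685153,  0.77132098, -0.51288094],
       [-0.23743601, -0.45476294, -0.85837918]]), 't': array([ 497.6221795 , -221.40689716, 1042.32101499])}
top {'fx': 418.7266453395808, 'fy': 418.7266453395808, 'cx': 282.4943476799908, 'cy': 210.9024208389296, 'k1': -0.06390490016983918, 'R': array([[ 0.01162426, -0.99911452,  0.04043582],
       [-0.9943142 , -0.01583019, -0.10530279],
       [ 0.10584965, -0.03898184, -0.99361777]]), 't': array([ 30.39408837, 599.10994663, 691.29469832])}
```

View pics/scene0.png

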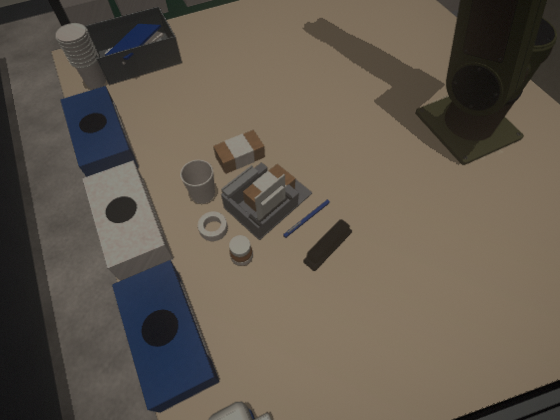

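View pics/top0.png

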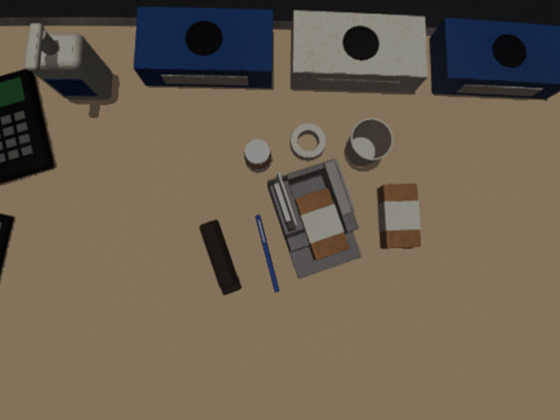

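The scene view shows the holder near (265,200) with the carton in it. In the top view the holder is centred near (318,215), its open end facing the robot (down-right). The flap is upright on the left at (285,205) and the lip is on the right at (340,185). I'll zoom in next.

Run:
```python
import cv2
a=cv2.imread("pics/top0.png")[150:285,230:430]; cv2.imwrite("pics/t0z.png",cv2.resize(cv2.convertScaleAbs(a,alpha=1.6),None,fx=4,fy=4,interpolation=cv2.INTER_CUBIC))
a=cv2.imread("pics/scene0.png")[150:250,200:335]; cv2.imwrite("pics/s0z.png",cv2.resize(cv2.convertScaleAbs(a,alpha=1.6),None,fx=5.5,fy=5.5,interpolation=cv2.INTER_CUBIC))
```

```text
(no output)
```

View pics/t0z.png

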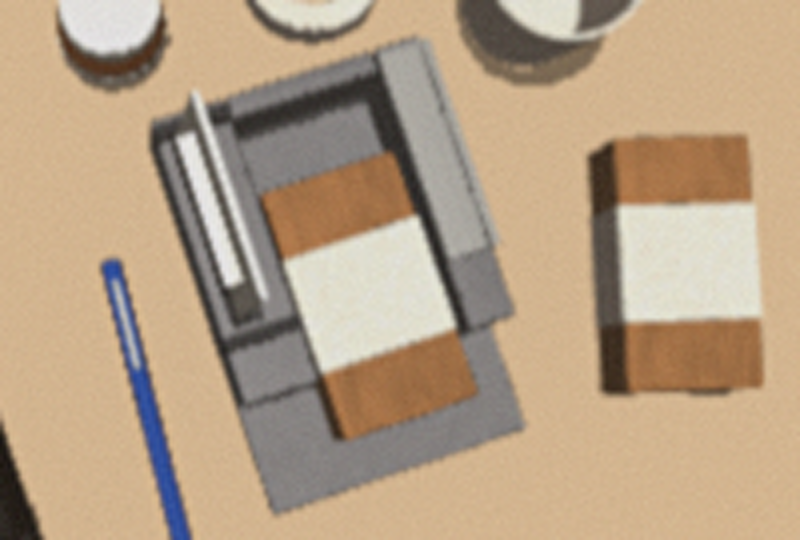

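View pics/s0z.png

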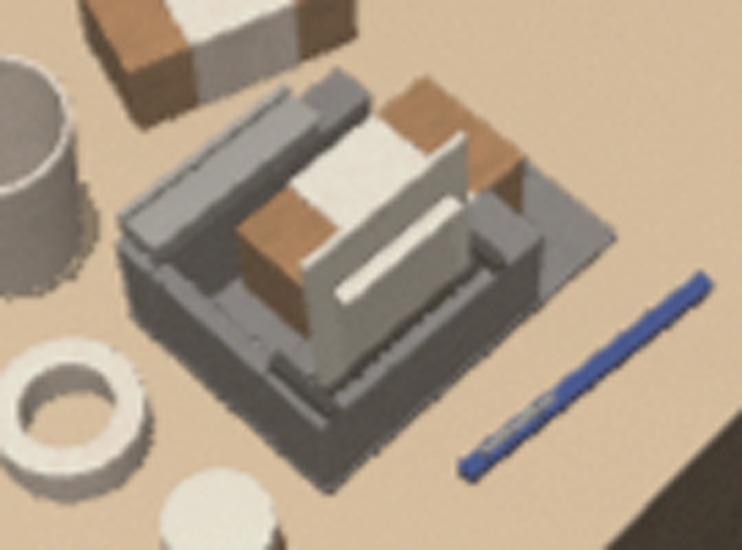

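```bash
cat > h.py <<'E'
import numpy as np, cv2
from scipy.optimize import least_squares
from bench import r, grab_frame, get_calibration
C={n:get_calibration(n) for n in("scene","top")}
def proj(n,X):
    c=C[n]; p=np.asarray(X,float)@np.array(c["R"]).T+c["t"]; s=p[:,:2]/p[:,2:]
    s=s*(1+c["k1"]*(s**2).sum(1,keepdims=True)); return s*[c["fx"],c["fy"]]+[c["cx"],c["cy"]]
def ray(n,uv):
    c=C[n]; d=(np.asarray(uv,float)-[c["cx"],c["cy"]])/[c["fx"],c["fy"]]; s=d.copy()
    for _ in range(10): s=d/(1+c["k1"]*(s**2).sum())
    R=np.array(c["R"]); return -R.T@c["t"], R.T@np.array([*s,1.])
def onz(n,uv,z):
    o,d=ray(n,uv); return o+d*(z-o[2])/d[2]
def tri(u1,u2):
    o1,d1=ray("scene",u1);o2,d2=ray("top",u2); d1=d1/np.linalg.norm(d1);d2=d2/np.linalg.norm(d2)
    k=np.linalg.lstsq(np.c_[d1,-d2],o2-o1,rcond=None)[0]; a=o1+k[0]*d1;b=o2+k[1]*d2; return (a+b)/2,np.linalg.norm(a-b)
def H(p,X):  # holder->world
    c,s=np.cos(p[2]),np.sin(p[2]); X=np.asarray(X,float).reshape(-1,3)
    return np.c_[p[0]+c*X[:,0]-s*X[:,1],p[1]+s*X[:,0]+c*X[:,1],X[:,2]]
def inH(p,W):
    c,s=np.cos(p[2]),np.sin(p[2]); W=np.asarray(W,float).reshape(-1,3);d=W[:,:2]-p[:2]
    return np.c_[c*d[:,0]+s*d[:,1],-s*d[:,0]+c*d[:,1],W[:,2]]
def tz(u): return np.array(u)/4+[230,150]
def sz(u): return np.array(u)/5.5+[200,150]
E
python3 - <<'E'
from h import *
print("cams",[ray(n,(280,210))[0].round() for n in C])
T=[((-110,66,6),(275,512)),((-110,-54,6),(523,430)),((-60,-54,60),(513,312)),((-60,-33,60),(465,328)),((-60,66,60),(242,403)),((65,66,60),(155,122))]
S=[((65,66,0),(330,492)),((-110,66,6),(615,238)),((-60,66,60),(540,238)),((-60,-54,60),(340,68))]
XT=np.array([a for a,_ in T],float);UT=np.array([tz(b) for _,b in T]);XS=np.array([a for a,_ in S],float);US=np.array([sz(b) for _,b in S])
def f(p):
    q=[p[0]*100,p[1]*100,p[2]]
    return np.r_[(proj("top",H(q,XT))-UT).ravel(),(proj("scene",H(q,XS))-US).ravel()]
o=least_squares(f,[4,-1,.3],loss="soft_l1"); p=[o.x[0]*100,o.x[1]*100,o.x[2]]
print(p,np.degrees(p[2])); print(f(o.x).reshape(-1,2).round(1)); print(H(p,XT).round())
for X,u in T: print(inH(p,onz("top",tz(u),X[2])).round(1),X)
for X,u in S: print(inH(p,onz("scene",sz(u),X[2])).round(1),X)
# carton top corners z=51
for u in [(262,192),(392,152),(476,393),(346,437)]: print("carton",inH(p,onz("top",tz(u),51)).round(1))
E
```

```text
cams [array([776., 423., 775.]), array([522.,  67., 749.])]
[np.float64(607.8570745162282), np.float64(-16.87744462524252), np.float64(0.32805344496474426)] 18.796077851207073
[[-1.4  0.3]
 [ 0.3 -0.6]
 [ 0.4  0.3]
 [ 0.6  0.2]
 [-0.2  0.1]
 [-1.9 -1.2]
 [-1.1  0.7]
 [ 0.6 -1.2]
 [ 0.8 -1.2]
 [-0.4 -1.1]]
[[ 482.   10.    6.]
 [ 521. -103.    6.]
 [ 568.  -87.   60.]
 [ 562.  -67.   60.]
 [ 530.   26.   60.]
 [ 648.   67.   60.]]
[[-110.4   63.4    6. ]] (-110, 66, 6)
[[-110.9  -53.2    6. ]] (-110, -54, 6)
[[-59.3 -53.6  60. ]] (-60, -54, 60)
[[-59.4 -32.2  60. ]] (-60, -33, 60)
[[-59.9  65.5  60. ]] (-60, 66, 60)
[[62.1 63.6 60. ]] (65, 66, 60)
[[62.1 66.5  0. ]] (65, 66, 0)
[[-106.5   67.4    6. ]] (-110, 66, 6)
[[-56.6  66.9  60. ]] (-60, 66, 60)
[[-58.5 -51.   60. ]] (-60, -54, 60)
carton [[21.4 29.3 51. ]]
carton [[ 20.8 -28.7  51. ]]
carton [[-86.7 -29.6  51. ]]
carton [[-86.9  28.2  51. ]]
```

The fit's residuals are about 2 mm or less. That puts the holder at (608, -17) with yaw 0.328, and the carton's rear face at holder x ≈ -87, which is inside the stated 20–40 mm range. Next I'll work out the tool axes and the first move.

```bash
cat >> h.py <<'E'
from scipy.spatial.transform import Rotation as Ro
P=[607.9,-16.9,0.328]
def go(Xh):  # tool-frame shift (m) from measured pose to holder-frame TCP target
    s=r.observe(); R=Ro.from_quat(s["tcp_rot"]).as_matrix(); w=H(P,Xh)[0]
    return (R.T@(w-s["tool_pos"])/1000).round(4)
def st():
    s=r.observe(); R=Ro.from_quat(s["tcp_rot"]).as_matrix()
    hz=np.array([[np.cos(P[2]),np.sin(P[2]),0],[-np.sin(P[2]),np.cos(P[2]),0],[0,0,1]])
    print("t",round(s["time_s"],2),"H pos",inH(P,s["tool_pos"]).round(1),"F_h",(hz@s["contact_force"]).round(1),"grip",round(s["gripper_width"],2),"j",s["joints"].round(2))
    print("tool axes in holder (cols x,y,z)\n",(hz@R).round(3))
E
python3 - <<'E'
from h import *
st(); s=r.observe(); R=Ro.from_quat(s["tcp_rot"]).as_matrix(); print(R.round(3))
z=R[:,2]; print("tool z yaw",np.degrees(np.arctan2(z[1],z[0])), "holder x yaw",np.degrees(P[2]))
print(go((-135,-8,231)), H(P,(-135,-8,231)))
E
```

```text
t 0.1 H pos [[-572.8 -312.5  230.5]] F_h [-1.  -0.1  0.3] grip 1.0 j [-1.25  0.26 -0.14  1.17 -0.    1.57]
tool axes in holder (cols x,y,z)
 [[-0.     1.    -0.005]
 [ 0.002 -0.005 -1.   ]
 [-1.    -0.    -0.002]]
[[-0.001  0.948  0.317]
 [ 0.002  0.317 -0.948]
 [-1.    -0.    -0.002]]
tool z yaw -71.50426113117017 holder x yaw 18.793015680291003
[ 1.000e-04  4.362e-01 -3.068e-01] [[482.67424987 -67.96379838 231.        ]]
```

>>> {"op": "servo_tool", "data": {"increments": [{"fingers": -1,"x": 0,"y": 0.05,"z": -0.035},{"fingers": -1,"x": 0,"y": 0.1,"z": -0.07},{"fingers": -1,"x": 0,"y": 0.15,"z": -0.105},{"fingers": -1,"x": 0,"y": 0.2,"z": -0.14},{"fingers": -1,"x": 0,"y": 0.25,"z": -0.175},{"fingers": -1,"x": 0,"y": 0.3,"z": -0.21},{"fingers": -1,"x": 0,"y": 0.35,"z": -0.245},{"fingers": -1,"x": 0,"y": 0.4,"z": -0.28},{"fingers": -1,"x": 0,"y": 0.436,"z": -0.307},{"fingers": -1,"x": 0.02,"y": 0.436,"z": -0.307},{"fingers": -1,"x": 0.05,"y": 0.436,"z": -0.307}]}}

```text
invalid input at $.increments[0]: expected keys fingers, x, y, z, turn
```

Run:
```python
from h import *
st(); print(go((-120,-8,30)))
```

```text
t 0.1 H pos [[-572.8 -312.5  230.5]] F_h [-1.  -0.1  0.3] grip 1.0 j [-1.25  0.26 -0.14  1.17 -0.    1.57]
tool axes in holder (cols x,y,z)
 [[-0.     1.    -0.005]
 [ 0.002 -0.005 -1.   ]
 [-1.    -0.    -0.002]]
[ 0.2011  0.4512 -0.3065]
```

>>> {"op": "servo_tool", "data": {"increments": [{"fingers": -1,"x": 0,"y": 0.05,"z": -0.035,"turn": 0},{"fingers": -1,"x": 0,"y": 0.1,"z": -0.07,"turn": 0},{"fingers": -1,"x": 0,"y": 0.15,"z": -0.105,"turn": 0},{"fingers": -1,"x": 0,"y": 0.2,"z": -0.14,"turn": 0},{"fingers": -1,"x": 0,"y": 0.25,"z": -0.175,"turn": 0},{"fingers": -1,"x": 0,"y": 0.3,"z": -0.21,"turn": 0},{"fingers": -1,"x": 0,"y": 0.35,"z": -0.245,"turn": 0},{"fingers": -1,"x": 0,"y": 0.4,"z": -0.28,"turn": 0},{"fingers": -1,"x": 0,"y": 0.436,"z": -0.307,"turn": 0},{"fingers": -1,"x": 0.02,"y": 0.436,"z": -0.307,"turn": 0},{"fingers": -1,"x": 0.05,"y": 0.436,"z": -0.307,"turn": 0},{"fingers": -1,"x": 0.05,"y": 0.436,"z": -0.307,"turn": 0}]}}

```text
time_s: 1.6
tool_pos: [480.3, -67.9, 179.1]
tcp_rot: [0.412, 0.576, -0.414, 0.572]
contact_force: [-0.6, -0.1, -0.1]
gripper_width: 0.004
```

Run:
```python
from h import *
st(); print(go((-125,-8,32)))
```

```text
t 1.6 H pos [[-137.2   -7.2  179.1]] F_h [-0.6  0.1 -0.1] grip 0.0 j [-0.14  0.23 -0.33  1.03 -0.    2.68]
tool axes in holder (cols x,y,z)
 [[-0.005  1.    -0.005]
 [ 0.003 -0.005 -1.   ]
 [-1.    -0.005 -0.003]]
[0.147  0.013  0.0012]
```

>>> {"op": "servo_tool", "data": {"increments": [{"fingers": -1,"x": 0.05,"y": 0.0,"z": 0,"turn": 0},{"fingers": -1,"x": 0.1,"y": 0.0,"z": 0,"turn": 0},{"fingers": -1,"x": 0.147,"y": 0.0,"z": 0,"turn": 0},{"fingers": -1,"x": 0.147,"y": 0.015,"z": 0,"turn": 0},{"fingers": -1,"x": 0.147,"y": 0.025,"z": 0,"turn": 0},{"fingers": -1,"x": 0.147,"y": 0.035,"z": 0,"turn": 0},{"fingers": -1,"x": 0.147,"y": 0.042,"z": 0,"turn": 0},{"fingers": -1,"x": 0.147,"y": 0.048,"z": 0,"turn": 0}]}}

```text
time_s: 2.6
tool_pos: [528.6, -53.2, 35.0]
tcp_rot: [0.413, 0.574, -0.413, 0.574]
contact_force: [-0.9, -0.1, 1.5]
gripper_width: -0.001
```

Run:
```python
from h import *
st(); cv2.imwrite("pics/t1.png",cv2.resize(cv2.convertScaleAbs(grab_frame("top")[150:285,230:430,::-1],alpha=1.6),None,fx=4,fy=4))
cv2.imwrite("pics/s1.png",cv2.resize(cv2.convertScaleAbs(grab_frame("scene")[120:250,200:360,::-1],alpha=1.6),None,fx=4.5,fy=4.5))
```

```text
t 2.6 H pos [[-86.8  -8.8  35. ]] F_h [-0.9  0.2  1.5] grip -0.0 j [-0.1   0.43 -0.44  0.7  -0.    2.72]
tool axes in holder (cols x,y,z)
 [[ 0.     1.    -0.005]
 [-0.    -0.005 -1.   ]
 [-1.     0.     0.   ]]
```

View pics/s1.png

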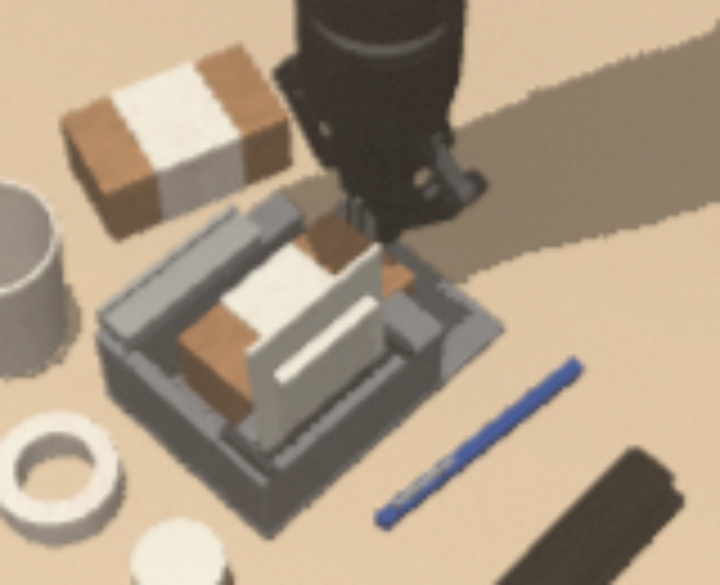

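View pics/t1.png

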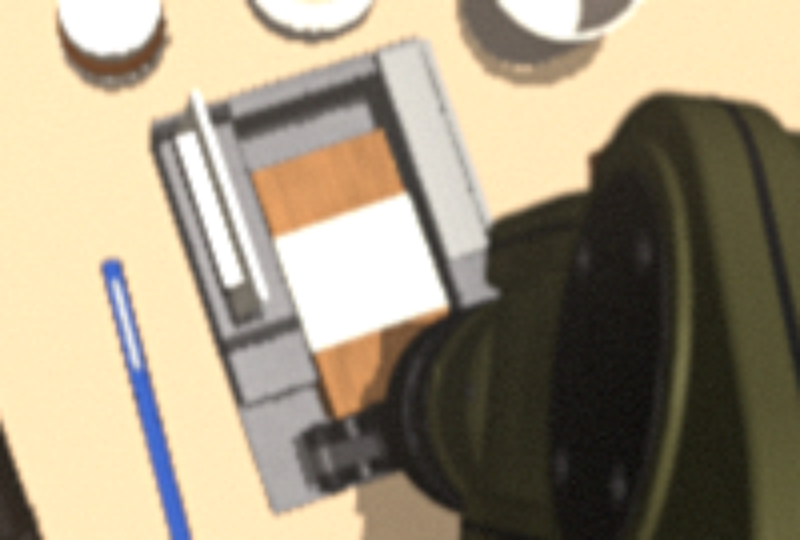

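The fingers have moved the carton about 9 mm so far, with nothing else touched. I'll keep pushing gently and watch the force.

>>> {"op": "servo_tool", "data": {"increments": [{"fingers": -1,"x": 0,"y": 0.004,"z": 0,"turn": 0},{"fingers": -1,"x": 0,"y": 0.008,"z": 0,"turn": 0},{"fingers": -1,"x": 0,"y": 0.012,"z": 0,"turn": 0},{"fingers": -1,"x": 0,"y": 0.016,"z": 0,"turn": 0},{"fingers": -1,"x": 0,"y": 0.018,"z": 0,"turn": 0}]}}

```text
time_s: 3.32
tool_pos: [545.7, -47.4, 34.2]
tcp_rot: [0.413, 0.574, -0.413, 0.574]
contact_force: [-0.8, -0.1, 0.4]
gripper_width: 0.004
```

Run:
```python
from h import *
st()
```

```text
t 3.33 H pos [[-68.7  -8.8  34.2]] F_h [-0.7  0.2  0.4] grip 0.0 j [-0.09  0.46 -0.4   0.71  0.    2.73]
tool axes in holder (cols x,y,z)
 [[ 0.     1.    -0.005]
 [ 0.    -0.005 -1.   ]
 [-1.     0.    -0.   ]]
```

>>> {"op": "servo_tool", "data": {"increments": [{"fingers": -1,"x": 0,"y": 0.001,"z": 0,"turn": 0},{"fingers": -1,"x": 0,"y": 0.002,"z": 0,"turn": 0},{"fingers": -1,"x": 0,"y": 0.003,"z": 0,"turn": 0},{"fingers": -1,"x": 0,"y": 0.004,"z": 0,"turn": 0}]}}

```text
time_s: 3.82
tool_pos: [548.6, -46.3, 34.2]
tcp_rot: [0.413, 0.574, -0.413, 0.574]
contact_force: [-3.5, -1.6, 1.7]
gripper_width: 0.002
```

Run:
```python
from h import *
st()
```

```text
t 3.83 H pos [[-65.6  -8.7  34.2]] F_h [-3.8 -0.4  1.7] grip 0.0 j [-0.08  0.46 -0.39  0.72 -0.    2.73]
tool axes in holder (cols x,y,z)
 [[-0.001  1.    -0.005]
 [ 0.    -0.005 -1.   ]
 [-1.    -0.001 -0.   ]]
```

Force is just starting to rise at TCP x = -65.6, close to the -66 expected for contact with the stop. One small push more to confirm.

>>> {"op": "servo_tool", "data": {"increments": [{"fingers": -1,"x": 0,"y": 0.001,"z": 0,"turn": 0},{"fingers": -1,"x": 0,"y": 0.002,"z": 0,"turn": 0},{"fingers": -1,"x": 0,"y": 0.002,"z": 0,"turn": 0}]}}

```text
time_s: 4.2
tool_pos: [548.6, -46.2, 34.2]
tcp_rot: [0.412, 0.575, -0.415, 0.573]
contact_force: [-6.2, -2.5, 6.0]
gripper_width: 0.004
```

Run:
```python
from h import *
st()
cv2.imwrite("pics/t2.png",cv2.resize(cv2.convertScaleAbs(grab_frame("top")[150:285,230:430,::-1],alpha=1.3),None,fx=4,fy=4))
```

```text
t 4.2 H pos [[-65.6  -8.7  34.2]] F_h [-6.7 -0.4  6. ] grip 0.0 j [-0.08  0.46 -0.39  0.72 -0.    2.74]
tool axes in holder (cols x,y,z)
 [[-0.004  1.    -0.006]
 [-0.    -0.006 -1.   ]
 [-1.    -0.004  0.   ]]
```

View pics/t2.png

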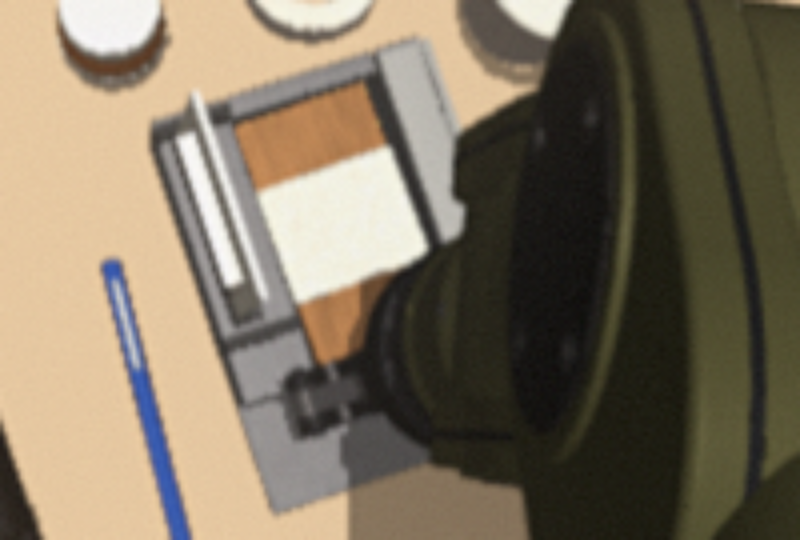

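The carton has stalled against the stop: TCP stays at -65.6 while the force rises, and the picture shows its front edge at the wall near (300,100). I'll retract, rise, and move to the hinge side while turning the jaws along the channel.

>>> {"op": "servo_tool", "data": {"increments": [{"fingers": -1,"x": 0,"y": -0.015,"z": 0,"turn": 0},{"fingers": -1,"x": 0,"y": -0.03,"z": 0,"turn": 0},{"fingers": -1,"x": -0.05,"y": -0.035,"z": 0,"turn": 0},{"fingers": -1,"x": -0.1,"y": -0.035,"z": -0.02,"turn": -10},{"fingers": -1,"x": -0.15,"y": -0.03,"z": -0.05,"turn": -20},{"fingers": -1,"x": -0.18,"y": 0.0,"z": -0.08,"turn": -30},{"fingers": -1,"x": -0.18,"y": 0.03,"z": -0.11,"turn": -40},{"fingers": -1,"x": -0.18,"y": 0.06,"z": -0.12,"turn": -50},{"fingers": -1,"x": -0.18,"y": 0.08,"z": -0.12,"turn": -60},{"fingers": -1,"x": -0.18,"y": 0.08,"z": -0.12,"turn": -70},{"fingers": -1,"x": -0.18,"y": 0.08,"z": -0.12,"turn": -80},{"fingers": -1,"x": -0.18,"y": 0.08,"z": -0.12,"turn": -90}]}}

```text
time_s: 5.75
tool_pos: [588.4, 93.4, 214.2]
tcp_rot: [-0.115, 0.697, 0.116, 0.698]
contact_force: [0.2, 0.0, 0.1]
gripper_width: -0.002
```

Run:
```python
from h import *
st()
cv2.imwrite("pics/t3.png",cv2.resize(cv2.convertScaleAbs(grab_frame("top")[150:285,230:430,::-1],alpha=1.4),None,fx=4,fy=4))
cv2.imwrite("pics/s3.png",cv2.resize(cv2.convertScaleAbs(grab_frame("scene")[120:250,200:360,::-1],alpha=1.4),None,fx=4.5,fy=4.5))
```

```text
t 5.75 H pos [[ 17.1 110.7 214.2]] F_h [ 0.2 -0.1  0.1] grip -0.0 j [0.16 0.39 0.01 1.19 0.   1.4 ]
tool axes in holder (cols x,y,z)
 [[ 0.    -0.001  1.   ]
 [ 0.     1.     0.001]
 [-1.     0.     0.   ]]
```

View pics/t3.png

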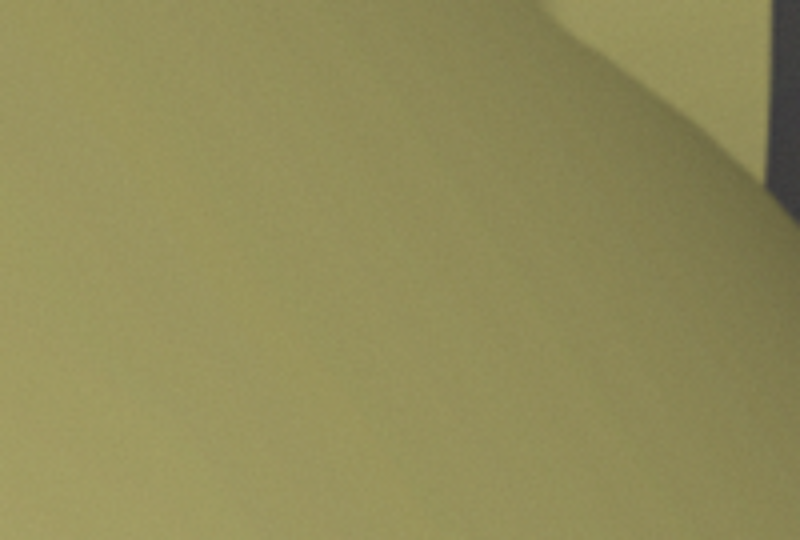

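View pics/s3.png

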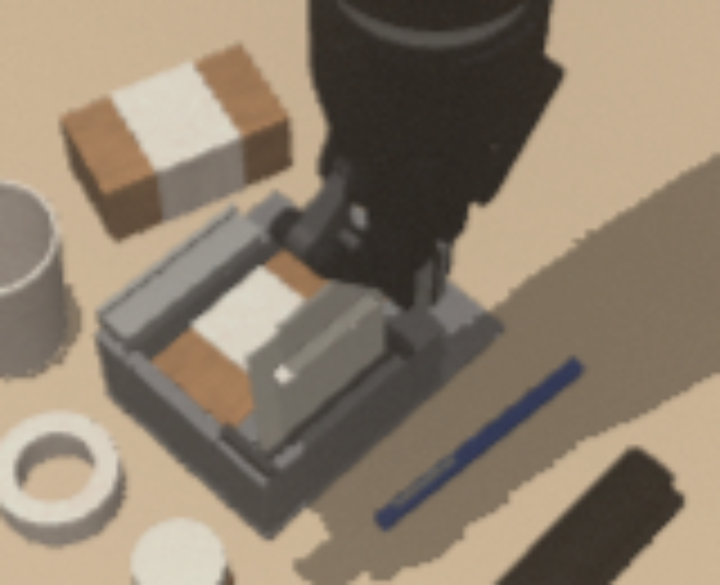

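Run:
```python
from h import *
for a,b in(((303,262),(193,92)),((465,135),(266,300))):
    X,e=tri(sz(a),tz(b)); X=inH(P,X)[0]; print(X.round(1),e, "theta",np.arctan2(X[2]-64,58-X[1]),np.hypot(X[2]-64,58-X[1]))
print(go((15,100,104)))
```

```text
[ 53.5  52.5 148.8] 0.2956089899868064 theta 1.505751182767305 84.95714656842632
[-27.   51.2 144.3] 1.259843868941676 theta 1.4867100880701438 80.58588450839667
[ 0.1102 -0.0107 -0.002 ]
```

Run:
```python
import numpy as np
s=42
for d in range(90,-1,-8):
    t=np.radians(d); print(d, "TCP y %.1f z %.1f"%(58-s*np.cos(t)+1.5*np.sin(t)+11, 64+s*np.sin(t)+1.5*np.cos(t)))
```

```text
90 TCP y 70.5 z 106.0
82 TCP y 64.6 z 105.8
74 TCP y 58.9 z 104.8
66 TCP y 53.3 z 103.0
58 TCP y 48.0 z 100.4
50 TCP y 43.2 z 97.1
42 TCP y 38.8 z 93.2
34 TCP y 35.0 z 88.7
26 TCP y 31.9 z 83.8
18 TCP y 29.5 z 78.4
10 TCP y 27.9 z 72.8
2 TCP y 27.1 z 67.0
```

>>> {"op": "servo_tool", "data": {"increments": [{"fingers": -1,"x": 0.05,"y": -0.005,"z": -0.002,"turn": 0},{"fingers": -1,"x": 0.1,"y": -0.011,"z": -0.002,"turn": 0},{"fingers": -1,"x": 0.108,"y": -0.015,"z": -0.002,"turn": 0},{"fingers": -1,"x": 0.108,"y": -0.022,"z": -0.002,"turn": 0},{"fingers": -1,"x": 0.108,"y": -0.022,"z": -0.002,"turn": 0}]}}

```text
time_s: 6.48
tool_pos: [595.9, 71.8, 108.7]
tcp_rot: [-0.113, 0.696, 0.113, 0.7]
contact_force: [0.6, 0.4, -0.6]
gripper_width: -0.002
```

Run:
```python
from h import *
st()
```

```text
t 6.47 H pos [[ 17.2  87.9 108.7]] F_h [ 0.7  0.2 -0.6] grip -0.0 j [ 0.12  0.46 -0.17  0.94  0.    1.37]
tool axes in holder (cols x,y,z)
 [[ 0.004  0.007  1.   ]
 [-0.001  1.    -0.007]
 [-1.    -0.001  0.004]]
```

>>> {"op": "servo_tool", "data": {"increments": [{"fingers": -1,"x": 0,"y": -0.009,"z": 0,"turn": 0},{"fingers": -1,"x": 0,"y": -0.018,"z": 0,"turn": 0},{"fingers": -1,"x": 0,"y": -0.024,"z": 0,"turn": 0},{"fingers": -1,"x": 0.001,"y": -0.03,"z": 0,"turn": 0},{"fingers": -1,"x": 0.003,"y": -0.035,"z": 0,"turn": 0},{"fingers": -1,"x": 0.006,"y": -0.041,"z": 0,"turn": 0},{"fingers": -1,"x": 0.009,"y": -0.0455,"z": 0,"turn": 0},{"fingers": -1,"x": 0.013,"y": -0.05,"z": 0,"turn": 0},{"fingers": -1,"x": 0.013,"y": -0.05,"z": 0,"turn": 0}]}}

```text
time_s: 7.6
tool_pos: [609.6, 24.2, 92.8]
tcp_rot: [-0.114, 0.698, 0.113, 0.698]
contact_force: [0.3, 0.5, 0.0]
gripper_width: 0.001
```

Run:
```python
from h import *
st()
cv2.imwrite("pics/s4.png",cv2.resize(cv2.convertScaleAbs(grab_frame("scene")[120:250,200:360,::-1],alpha=1.8),None,fx=4.5,fy=4.5))
```

```text
t 7.6 H pos [[14.8 38.3 92.8]] F_h [0.4 0.4 0. ] grip 0.0 j [ 0.04  0.49 -0.16  0.92 -0.    1.29]
tool axes in holder (cols x,y,z)
 [[-0.001  0.006  1.   ]
 [-0.     1.    -0.006]
 [-1.    -0.    -0.001]]
```

View pics/s4.png

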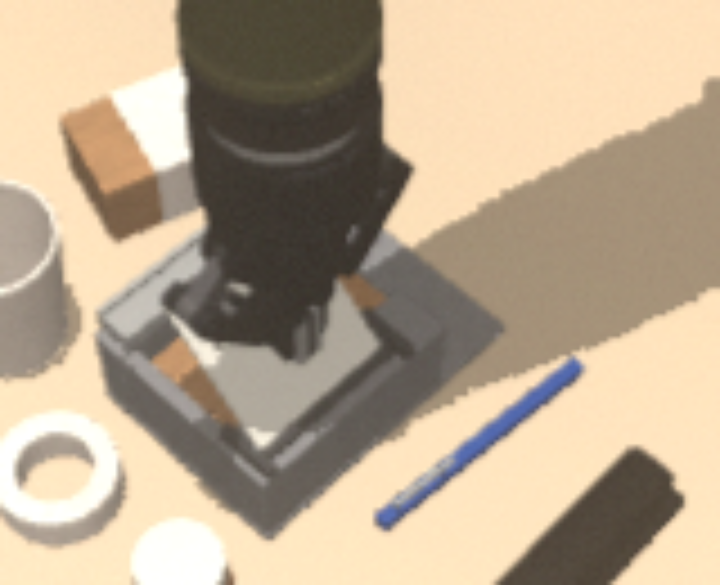

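The flap follows the fingertip and leans at about 45°, and the force is small. I'll continue the arc.

>>> {"op": "servo_tool", "data": {"increments": [{"fingers": -1,"x": 0.005,"y": -0.004,"z": 0,"turn": 0},{"fingers": -1,"x": 0.01,"y": -0.007,"z": 0,"turn": 0},{"fingers": -1,"x": 0.015,"y": -0.009,"z": 0,"turn": 0},{"fingers": -1,"x": 0.02,"y": -0.011,"z": 0,"turn": 0},{"fingers": -1,"x": 0.024,"y": -0.011,"z": 0,"turn": 0},{"fingers": -1,"x": 0.026,"y": -0.011,"z": 0,"turn": 0},{"fingers": -1,"x": 0.027,"y": -0.011,"z": 0,"turn": 0},{"fingers": -1,"x": 0.028,"y": -0.011,"z": 0,"turn": 0}]}}

```text
time_s: 8.65
tool_pos: [613.3, 14.1, 65.4]
tcp_rot: [-0.114, 0.698, 0.113, 0.698]
contact_force: [0.3, -1.7, 3.9]
gripper_width: -0.003
```

Run:
```python
from h import *
st()
cv2.imwrite("pics/s5.png",cv2.resize(cv2.convertScaleAbs(grab_frame("scene")[120:250,200:360,::-1],alpha=1.8),None,fx=4.5,fy=4.5))
```

```text
t 8.65 H pos [[15.1 27.6 65.4]] F_h [-0.3 -1.7  3.9] grip -0.0 j [ 0.02  0.52 -0.19  0.86 -0.    1.27]
tool axes in holder (cols x,y,z)
 [[ 0.     0.005  1.   ]
 [-0.001  1.    -0.005]
 [-1.    -0.001  0.   ]]
```

View pics/s5.png

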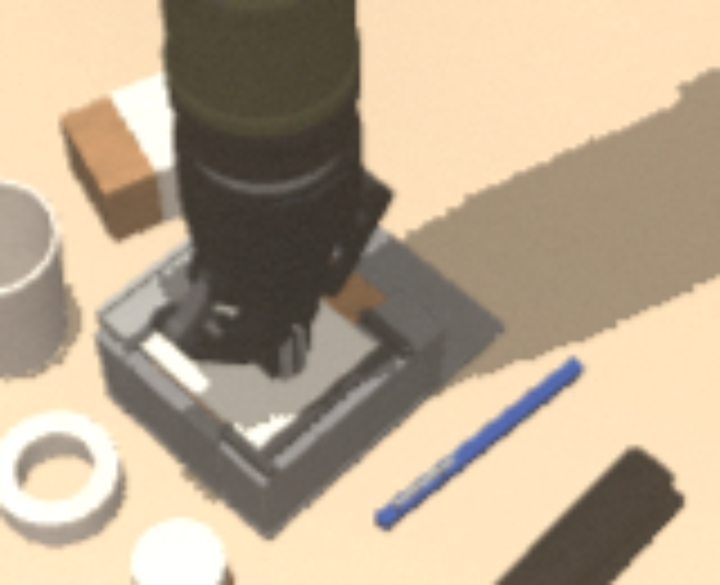

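The flap lies flat: the tip is at z = 65.4, matching the 65.5 face height, with 4 N downward, and the ridge is visible in front of the finger. I'll slide towards the lip to reach the ridge and then push on it.

>>> {"op": "servo_tool", "data": {"increments": [{"fingers": -1,"x": 0,"y": -0.003,"z": 0,"turn": 0},{"fingers": -1,"x": 0,"y": -0.006,"z": 0,"turn": 0},{"fingers": -1,"x": 0,"y": -0.009,"z": 0,"turn": 0},{"fingers": -1,"x": 0,"y": -0.012,"z": 0,"turn": 0},{"fingers": -1,"x": 0,"y": -0.015,"z": 0,"turn": 0},{"fingers": -1,"x": 0,"y": -0.017,"z": 0,"turn": 0}]}}

```text
time_s: 9.45
tool_pos: [618.5, -2.0, 65.3]
tcp_rot: [-0.113, 0.698, 0.114, 0.698]
contact_force: [-1.3, 3.7, 3.6]
gripper_width: 0.0
```

Run:
```python
from h import *
st()
cv2.imwrite("pics/s6.png",cv2.resize(cv2.convertScaleAbs(grab_frame("scene")[120:250,200:360,::-1],alpha=1.8),None,fx=4.5,fy=4.5))
```

```text
t 9.45 H pos [[14.9 10.7 65.3]] F_h [-0.1  3.9  3.6] grip 0.0 j [-0.    0.53 -0.17  0.87  0.    1.24]
tool axes in holder (cols x,y,z)
 [[ 0.     0.005  1.   ]
 [ 0.     1.    -0.005]
 [-1.     0.    -0.   ]]
```

View pics/s6.png

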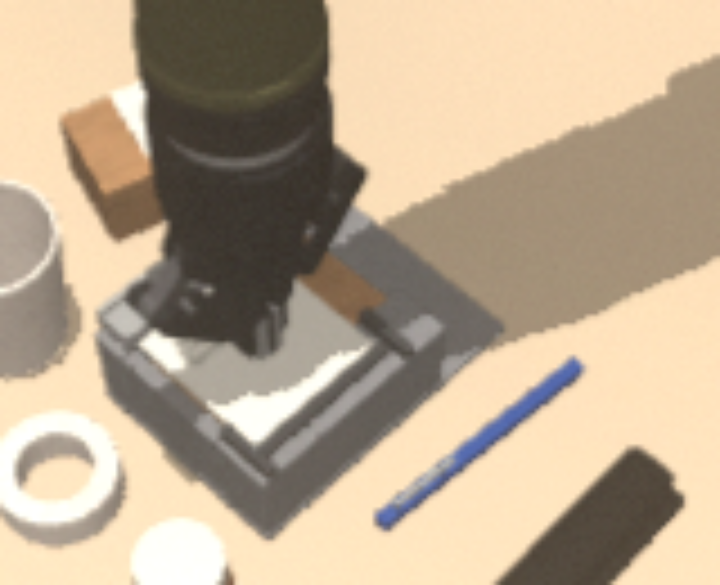

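>>> {"op": "servo_tool", "data": {"increments": [{"fingers": -1,"x": 0,"y": -0.002,"z": 0,"turn": 0},{"fingers": -1,"x": 0,"y": -0.004,"z": 0,"turn": 0},{"fingers": -1,"x": 0,"y": -0.006,"z": 0,"turn": 0},{"fingers": -1,"x": 0,"y": -0.008,"z": 0,"turn": 0},{"fingers": -1,"x": 0,"y": -0.01,"z": 0,"turn": 0},{"fingers": -1,"x": 0,"y": -0.012,"z": 0,"turn": 0}]}}

```text
time_s: 10.25
tool_pos: [622.5, -13.4, 65.3]
tcp_rot: [-0.114, 0.698, 0.114, 0.698]
contact_force: [-0.8, 2.2, 2.8]
gripper_width: 0.001
```

Run:
```python
from h import *
st()
```

```text
t 10.25 H pos [[14.9 -1.4 65.3]] F_h [-0.1  2.4  2.8] grip 0.0 j [-0.02  0.53 -0.16  0.88  0.    1.23]
tool axes in holder (cols x,y,z)
 [[ 0.     0.005  1.   ]
 [ 0.     1.    -0.005]
 [-1.     0.     0.   ]]
```

>>> {"op": "servo_tool", "data": {"increments": [{"fingers": -1,"x": 0,"y": -0.001,"z": 0,"turn": 0},{"fingers": -1,"x": 0,"y": -0.002,"z": 0,"turn": 0},{"fingers": -1,"x": 0,"y": -0.003,"z": 0,"turn": 0},{"fingers": -1,"x": 0,"y": -0.004,"z": 0,"turn": 0}]}}

```text
time_s: 10.75
tool_pos: [623.1, -15.4, 65.2]
tcp_rot: [-0.113, 0.698, 0.115, 0.698]
contact_force: [-1.6, 9.8, 4.2]
gripper_width: 0.001
```

Run:
```python
from h import *
st()
```

```text
t 10.75 H pos [[14.9 -3.5 65.2]] F_h [1.6 9.8 4.2] grip 0.0 j [-0.03  0.53 -0.16  0.88  0.    1.22]
tool axes in holder (cols x,y,z)
 [[ 0.     0.004  1.   ]
 [ 0.004  1.    -0.004]
 [-1.     0.004  0.   ]]
```

The flap stalled at TCP y = -3.5, where the slide stop was expected at about -4, and the force rose to 9.8 N. So the slide is at its stop. I'll ease off, lift straight up and move clear.

>>> {"op": "servo_tool", "data": {"increments": [{"fingers": -1,"x": 0,"y": 0,"z": 0,"turn": 0},{"fingers": -1,"x": 0,"y": 0.002,"z": 0,"turn": 0},{"fingers": -1,"x": -0.002,"y": 0.004,"z": 0,"turn": 0},{"fingers": -1,"x": -0.01,"y": 0.006,"z": 0,"turn": 0},{"fingers": -1,"x": -0.05,"y": 0.006,"z": 0,"turn": 0},{"fingers": -1,"x": -0.1,"y": 0.006,"z": -0.04,"turn": 0},{"fingers": -1,"x": -0.12,"y": 0.006,"z": -0.1,"turn": 0},{"fingers": -1,"x": -0.12,"y": -0.03,"z": -0.16,"turn": 0},{"fingers": -1,"x": -0.12,"y": -0.08,"z": -0.2,"turn": 0},{"fingers": -1,"x": -0.12,"y": -0.13,"z": -0.24,"turn": 0},{"fingers": -1,"x": -0.12,"y": -0.18,"z": -0.26,"turn": 0},{"fingers": -1,"x": -0.12,"y": -0.2,"z": -0.26,"turn": 0}]}}

```text
time_s: 12.25
tool_pos: [439.0, -292.8, 185.8]
tcp_rot: [-0.113, 0.698, 0.111, 0.698]
contact_force: [0.3, 0.2, 0.4]
gripper_width: -0.002
```

Run:
```python
from h import *
st()
cv2.imwrite("pics/t7.png",cv2.resize(cv2.convertScaleAbs(grab_frame("top")[150:285,230:430,::-1],alpha=1.4),None,fx=4,fy=4,interpolation=cv2.INTER_CUBIC))
cv2.imwrite("pics/s7.png",cv2.resize(cv2.convertScaleAbs(grab_frame("scene")[150:250,200:335,::-1],alpha=1.5),None,fx=5.5,fy=5.5,interpolation=cv2.INTER_CUBIC))
```

```text
t 12.25 H pos [[-248.8 -206.8  185.8]] F_h [0.3 0.  0.4] grip -0.0 j [-0.59  0.29 -0.22  1.06 -0.    0.67]
tool axes in holder (cols x,y,z)
 [[-0.001  0.01   1.   ]
 [-0.002  1.    -0.01 ]
 [-1.    -0.002 -0.001]]
```

View pics/t7.png

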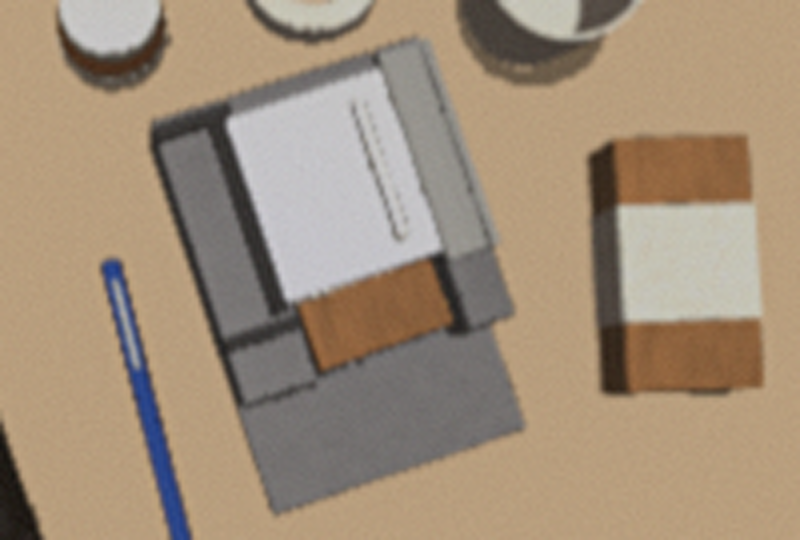

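View pics/s7.png

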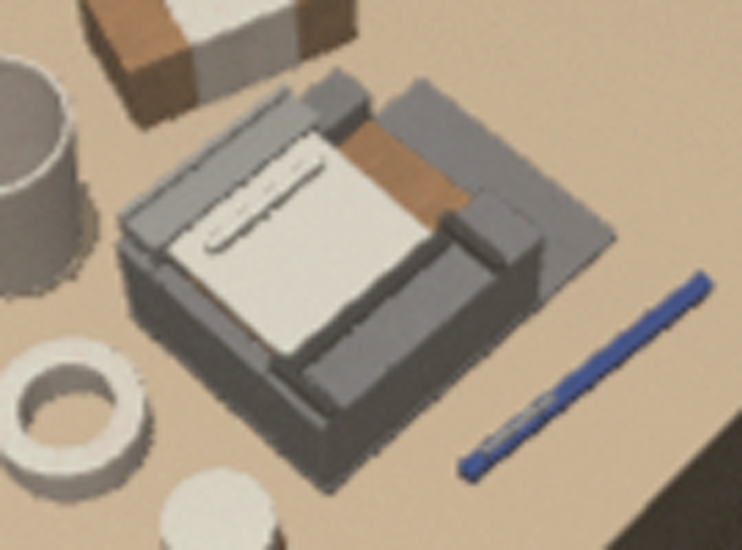

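The flap lies flat with its edge under the lip, the carton is home, and the bystanders look unmoved. I'll check this with numbers.

Run:
```python
from h import *
for n,u,z in(("ridge",(355,102),73),("ridge",(403,238),73),("flap hinge corner",(227,118),65.5),("flap hinge corner",(288,302),65.5),("carton rear",(320,372),51),("carton rear",(455,325),51)):
    print(n,inH(P,onz("top",tz(u),z))[0].round(1))
print("ridge tri",*[inH(P,tri(sz(a),tz(b))[0])[0].round(1) for a,b in(((210,245),(355,102)),((320,162),(403,238)))])
a=cv2.imread("pics/top0.png").astype(int); b=grab_frame("top")[:,:,::-1]
d=np.abs(a-b*1.0).max(2); d[150:285,262:365]=0
m=(d>45).astype(np.uint8); n,_,s,c=cv2.connectedComponentsWithStats(m); print("changed blobs outside the holder",[(x[:5].tolist()) for x in s[1:] if x[4]>15])
```

```text
ridge [ 42.8 -16.5  73. ]
ridge [-16.6 -17.2  73. ]
flap hinge corner [53.6 35.  65.5]
flap hinge corner [-26.6  35.1  65.5]
carton rear [-57.9  30.   51. ]
carton rear [-57.  -30.4  51. ]
ridge tri [ 43.2 -17.1  71.3] [-16.3 -18.3  67. ]
changed blobs outside the holder [[382, 273, 130, 147, 8104], [519, 275, 41, 88, 1902]]
```

Run:
```python
from h import *
for u in((237,125),(372,83)): print("carton front (pic t2)",inH(P,onz("top",tz(u),51))[0].round(1))
q=(proj("top",H(P,[(55,30,51),(55,-30,51),(55,30,60),(55,-30,60),(-55,30,51),(-55,-30,51)]))-[230,150])*4; print(q.round())
```

```text
carton front (pic t2) [51.8 30.4 51. ]
carton front (pic t2) [ 51.5 -30.1  51. ]
[[236. 118.]
 [369.  75.]
 [237. 114.]
 [372.  71.]
 [318. 365.]
 [453. 321.]]
```

Run:
```python
from h import *
im=cv2.imread("pics/t2.png").astype(float)
for y in (15,0,-15):
    row=[]
    for x in np.arange(68,42,-1.5):
        q=(proj("top",H(P,[(x,y,51)]))[0]-[230,150])*4+1.5
        c=cv2.getRectSubPix(im.astype(np.float32),(1,1),tuple(map(float,q)))[0,0]; row.append((x,int(c[2]-c[0]),int(c.mean())))
    print(y,[(float(a),b,c) for a,b,c in row])
a=cv2.imread("pics/s7.png"); cv2.imwrite("pics/t2z.png",cv2.resize(im[60:180,130:430].astype(np.uint8),None,fx=2.6,fy=2.6,interpolation=cv2.INTER_CUBIC))
```

```text
15 [(68.0, 68, 194), (66.5, 54, 174), (65.0, 28, 148), (63.5, 9, 138), (62.0, 6, 139), (60.5, 6, 144), (59.0, 5, 142), (57.5, 3, 125), (56.0, 4, 94), (54.5, 22, 76), (53.0, 62, 101), (51.5, 90, 123), (50.0, 98, 130), (48.5, 97, 129), (47.0, 96, 127), (45.5, 97, 129), (44.0, 97, 131), (42.5, 98, 132)]
0 [(68.0, 68, 192), (66.5, 51, 173), (65.0, 27, 151), (63.5, 9, 141), (62.0, 4, 141), (60.5, 4, 145), (59.0, 4, 141), (57.5, 3, 118), (56.0, 9, 89), (54.5, 37, 84), (53.0, 78, 110), (51.5, 100, 132), (50.0, 103, 136), (48.5, 102, 135), (47.0, 101, 135), (45.5, 101, 134), (44.0, 101, 133), (42.5, 101, 135)]
-15 [(68.0, 64, 190), (66.5, 52, 168), (65.0, 25, 143), (63.5, 7, 136), (62.0, 4, 139), (60.5, 5, 144), (59.0, 4, 139), (57.5, 3, 122), (56.0, 13, 95), (54.5, 49, 98), (53.0, 78, 113), (51.5, 93, 124), (50.0, 94, 126), (48.5, 93, 124), (47.0, 93, 124), (45.5, 93, 123), (44.0, 93, 124), (42.5, 93, 125)]
```

View pics/t2z.png

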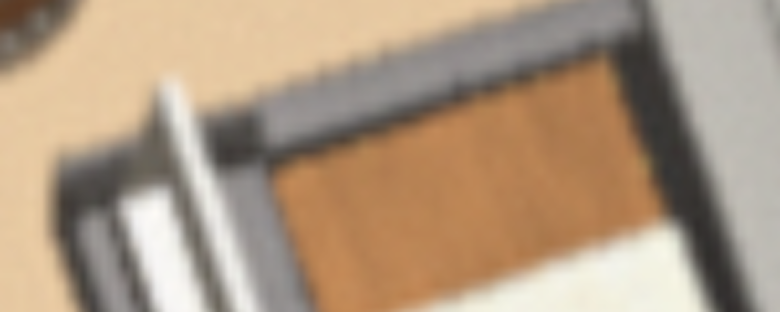

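Run:
```python
from h import *
st(); print(r.finish_job())
```

```text
t 12.4 H pos [[-247.  -204.8  185.3]] F_h [-0.2  0.5  0.8] grip -0.0 j [-0.58  0.29 -0.22  1.06 -0.    0.67]
tool axes in holder (cols x,y,z)
 [[-0.     0.008  1.   ]
 [-0.     1.    -0.008]
 [-1.    -0.    -0.   ]]
the job is handed in; nothing more can be done
None
```

I pushed the carton home, folded the flap over it, tucked its edge under the lip, moved the arm clear and handed the job in at 12.4 s. No verdict was reported. I used only the shut fingertips, and the last force reading of each move never exceeded about 11 N.

**Carton:** It stopped moving while the push force rose to 6.7 N, so it was against the stop. The images put it about 1 to 3 mm short of the stop. That is within the roughly 2 mm camera error and inside the 5 mm limit, but they don't confirm an exact zero. It sits square and centred in the channel.

**Flap:** It lies flat and stayed down after I let go. The push stalled at 9.8 N, close to where the slide stop should be. The ridge then measured 17 to 18 mm along, against 18 mm at the stop and 12 mm needed. The two-camera height of the ridge came out 2 to 6 mm low, which I put down to coarse point picking at its ends.

**Other things on the desk:** The image comparison outside the holder showed only two changed patches. Both are in the lower right of the top view, where the retracted arm stands. The comparison left out a box around the holder, so it did not check the pen, and the tape and jar were only partly outside that box. Those looked unmoved by eye.

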